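# Clamp the bush in the free station of the tester

### The job

Stand the loose steel bush in the empty clamp station on the tester console, then turn that station's knob clockwise until the jaw has pushed the bush home against its back stop and holds it snugly: firmly enough to stay clamped by itself at roughly 10 N (5 to 14 N), never squeezed beyond 20 N. The knobs close on either side must not be touched, and the jar and cup stay where they are.

Things in the scene. Friction and masses are not known exactly. Their poses are not given: they have to be found in the camera images.
- station_a: Base plate of the empty clamp station (dark steel, 200 x 50 x 6 mm), one of three side by side, 54 mm apart, on the aluminium console's 60 mm high top; which of the three places it has varies and the console is turned a little. Origin: centre of the plate's underside; x runs along the station from its knob (axis at x = -62 mm, y = 0) to its nest, z up. Sizes below are in this frame.
- stop_zone (a point): Mid travel of the empty nest's adjustable steel back stop (station_a frame 38, 0, 13.5 mm; fixed point). The stop's flat face, 26 mm wide, top at z = 19.5 mm, stands anywhere between x = 31 and 45 mm: where the last user set it is not measured and must be felt. It does not yield.
- nest (a point): Point on the floor of the empty nest (station_a frame 15.5, 0, 6 mm; same axes): set the bush's underside down here, 3.5 mm clear of the open jaw and at least 3.5 mm clear of the stop. The nest is an open-topped channel along x, 30 mm wide, its two 4 mm walls spanning x = -16 to 64 mm, floor at z = 6, wall tops at z = 18 mm; jaw at the knob's end, stop at the other.
- jaw: Steel jaw of the empty station, 26 mm wide, 7.5 to 19.5 mm above the plate's underside. Origin: in its front face plane, mid width, level with the plate's underside; x points at the bush. Starts at station_a's origin and advances 20 mm per rad of the knob.
- jaw_face (a point): Middle of the jaw's front face. The jaw is spring mounted: once the bush is on the stop it stands still, and its force on the bush grows from zero by 3 N per mm that the knob would still advance it (60 N per rad of knob; adds 1.2 Nm per rad to the knob's torque). Merely sliding the bush along the nest takes 1 or 2 N.
- knob_a (a joint): Angle of the empty station's knob, rad: 0 at the start (jaw open, bar along station_a's x), grows clockwise seen from above, end of travel 1.6. The job needs 0.45 to 1.3 rad, depending on the stop; a single grasp can do it. Turning takes a steady 0.3 Nm of friction, plus the jaw's load; the friction holds the knob where it is left.
- knob_a_grip (a point): Point on the axis of the empty station's black bar knob at pinching height, 43 mm above station_a's underside. Bar 32 mm long, 14 mm wide, 18 to 50 mm above the plate's underside, on a 34 mm disc with its top at 20 mm. x runs along the bar and turns with it. The next knobs' axes are 54 mm away, so open the fingers only partly.
- bush: Loose upright steel bush with a dark bore: a cylinder of 24 mm diameter, 50 mm high, about 0.15 kg, standing on a cork mat on the left or the right of the console. Origin: centre of its underside, z up.
- station_b: Dark steel base plate of a clamp station that already holds its own bush, same layout and sizes as station_a (200 x 50 x 6 mm plate); its bush, jaw and stop do not move and its top reaches 56 mm over the plate's underside. Origin and axes as for station_a. Leave alone.
- station_c: Dark steel base plate of a clamp station that already holds its own bush, same layout and sizes as station_a (200 x 50 x 6 mm plate); its bush, jaw and stop do not move and its top reaches 56 mm over the plate's underside. Origin and axes as for station_a. Leave alone.
- knob_b: Black bar knob of station_b of the same size as knob_a (bar 32 x 14 mm, its top 50 mm over the station plate's underside); origin on its axis, 12 mm above the plate's underside; the bar lies along its x axis. Its angle differs from run to run. Must not be touched.
- knob_c: Black bar knob of station_c of the same size as knob_a (bar 32 x 14 mm, its top 50 mm over the station plate's underside); origin on its axis, 12 mm above the plate's underside; the bar lies along its x axis. Its angle differs from run to run. Must not be touched.
- knob_b_end (a point): Point on top of the bar of knob_b, near its marked end, 16 mm from the knob's axis. Must stay where it is.
- knob_c_end (a point): Point on top of the bar of knob_c, near its marked end, 16 mm from the knob's axis. Must stay where it is.
- jar: Bystander: loose jar, 48 mm diameter, 70 mm high, on a grey pad on the other side of the console; origin at the centre of its underside.
- cup: Bystander: white cup, 70 mm diameter, 80 mm high, on the bench beyond the console to the right; origin at the centre of its underside.
There are look-alikes about, which are no part of the job. Of the things like the bush, leave any that is orange or yellow; of the rest the smaller one is meant.

How it is judged:
On the way, in this order (a step that is already met when the one before it is completed fails the run):
1. the bush stands upright on the floor of the empty nest, let go, the jaw still open (x of bush in the frame of station_a between 0.01 and 0.036 m and y of bush in the frame of station_a between -0.005 and 0.005 m and z of bush in the frame of station_a between 0.003 and 0.0085 m and angle between bush's own z axis and vertical below 0.1 rad and contact force between the fingers and bush below 0.5 N and value of joint knob_a below 0.15 rad), for 0.2 s.
2. the knob has been turned and the jaw presses the bush on its stop with 5 to 14 N (value of joint knob_a above 0.35 rad and contact force between jaw and bush between 5 and 14 N), for 0.3 s.
At the end, for the whole second after the job is handed in: The bush stands upright (within 0.1 rad) on the floor of the empty nest, its origin 10 to 36 mm along station_a's x, within 5 mm of the middle and 3 to 8.5 mm above the plate's underside, at rest; the knob is beyond 0.35 rad, and with the knob released the jaw presses the bush with 5 to 14 N (all of step 2 and x of bush in the frame of station_a between 0.01 and 0.036 m and y of bush in the frame of station_a between -0.005 and 0.005 m and z of bush in the frame of station_a between 0.003 and 0.0085 m and angle between bush's own z axis and vertical below 0.1 rad and linear speed of bush below 0.01 m/s); the robot touches nothing.
It fails at once if the jaw squeezes the bush with more than 20 N (contact force between jaw and bush above 20 N).
It fails at once if a neighbouring knob is touched (over 1 N) by the fingers or the arm (contact force between any of the fingers, the arm and knob_b above 1 N or contact force between any of the fingers, the arm and knob_c above 1 N).
It fails at once if a neighbouring knob is turned (its bar's end moves more than 2 mm) (distance of any of knob_b_end, knob_c_end from where it was at the start of the episode above 0.002 m).
It fails at once if the jar or the cup is moved more than 20 mm (distance of any of jar, cup from where it was at the start of the episode above 0.02 m).
It also fails if it takes over 72 s, if anything falls off the work surface, if the arm or the gripper's body presses on something with over 40 N, if the wrist force passes 120 N, or if a joint passes its speed limit or range.

### The arm

A 6-joint arm with a two-finger parallel gripper is mounted at the origin on the work surface. World frame = base frame: x ahead of the robot, y to its left, z up, the work surface at z = 0. Lengths are in m, angles in rad, forces in N, time in s.
With the tool pointing down it reaches from about 0.4 to 0.825 m from the base axis. Payload 7 kg.
Tool frame: the origin (TCP) lies at the very end of the fingers, on their centre line; the grasp point (between the pads) lies 19 mm behind it; z points along the fingers, x is the direction in which the jaws open and shut, and the axes are right-handed (so a half turn about z gives the same grasp; the last joint's range is limited). The gripper opens to 88 mm and grips with 3 to 60 N. Pads are 19 mm wide; open, the fingers measure 130 mm over their backs; the gripper's body (78 mm by 193 mm) begins 47 mm behind the grasp point.
Start: joints at [1.61, 0.359, 0.012, 0, -1.224, -0.288], TCP at [0.166, 0.654, 0.227] pointing down, gripper open.
Joint ranges: [-3.07, 3.07], [-1.43, 2.12], [-1.02, 1.25], [-3.03, 1.67], [-3.05, -0], [-3.03, 3.03]. Speed limits (rad/s): [2.39, 2.39, 3.01, 3.14, 3.14, 3.14].

### API

Orientations are given as [roll, pitch, yaw] about the fixed x, y, z axes, in that order (R = Rz(yaw) Ry(pitch) Rx(roll)).
In Python, from station import telemetry, grab_frame, arm, regions_of, pinpoint gives the robot as it stands. The module is installed in compiled form; this text tells all that it offers.
- The arm moves only by the shell command python3 -m inch 'ROWS' [FORCE]. ROWS is text: rows parted by semicolons, each of 7 numbers parted by spaces: the opening, from 0 (shut) to 1 (fully open), then the shift along the world's x, y, z in cm, then the turn, a rotation vector about the world's x, y, z in degrees. A call has 1 to 12 rows; each row is the pose to reach, as a shift and turn from the pose measured when the call began; what a row does not reach only later rows make up. A row lasts 1/8 s, in which the tool goes at most 62.5 mm and 10.7 degrees, less where a joint would pass 70% of its speed; a pose out of reach is approached as far as the arm can. A call with a gripper value outside its range is refused whole. The fingers move at their own pace and stop on an object; FORCE is the grip in N (left out, the last holds). Time passes only in rows, so rows that repeat a pose let the fingers close. It gives the time, the measured TCP pose, the force and the opening at its end, in the units of the state.
- telemetry.get_state(): the state, without advancing time (a new reading comes with each control period).
- grab_frame(name): name is "scene" or "top"; returns a dict with "pixels" (420x560x3 uint8, red, green, blue), "fx", "fy", "cx", "cy" (pixels), "R" (3x3) and "t" (3): a world point X has camera coordinates R X + t. Camera axes: x right, y down, z forward; pixel columns grow to the right and rows downward; lengths in m; the calibration is good to about 2 mm. A picture is of the moment at which its call begins. There is no depth.
- arm.job_done(): hands the job in, once; it reports no verdict.
Trained networks look in the newest picture that a camera, given by its name, has taken for a name from the list of things; names that differ only in an ending like _2 or _b are one class to them, and where a whole thing is asked for, a point or a joint stands for the part that bears it (a point fixed in the world has none). Each returns a list of dicts, best first, with "p" (0 to 1); they miss things now and then, are a little off and sometimes report something else, mostly with a low value. They report only what shows in the picture. A call takes as long as a camera call. They do not tell look-alikes from the thing itself.
- regions_of(camera, name): "pixels" (420x560 bool, what is visible of it) and "bbox" ([left, top, right, bottom] in pixels, round what is visible of it).
- pinpoint(camera, name): "location" ([column, row] in pixels: a listed point, or the origin of a listed thing).
The state is a dict: "t": time; "q": joint angles; "qd": joint speeds; "joint_efforts": joint torques, N m; "eef_pos": TCP position; "ee_rot": TCP orientation; "force": force on the tool from outside, world axes, zero at the start; "moment": the same for the moment, N m; "width": finger opening in m.
Only numpy, scipy, OpenCV 4.12 (cv2) and the standard library are available. Lean on these libraries where they do the work, as an engineer would, in place of code of your own. Each camera call takes 0.05 s, during which the arm holds its last target. There are 200 camera calls.

## Working session

There is one attempt and no reset: what is moved stays moved. The work goes in short steps, Python scripts to look and compute and a shell command to move; the robot and the scene stay as the last step left them, time stands still between calls to the robot, and variables do not carry over. Pictures are saved under pics/ and viewed, about 8 in all and at most 12, crops included, and the job is handed in when it is done.

```bash
mkdir -p pics; cat > h.py <<'E'
import numpy as np, cv2
from station import telemetry, grab_frame, arm, regions_of, pinpoint
def ray(f,uv):
    d=np.array([(uv[0]-f['cx'])/f['fx'],(uv[1]-f['cy'])/f['fy'],1.]); R=np.array(f['R']); t=np.array(f['t'])
    return -R.T@t, R.T@d/np.linalg.norm(d)
def onz(f,uv,z):
    o,d=ray(f,uv); return o+d*(z-o[2])/d[2]
def proj(f,X):
    c=np.array(f['R'])@np.array(X)+np.array(f['t']); return np.array([f['fx']*c[0]/c[2]+f['cx'],f['fy']*c[1]/c[2]+f['cy']])
def tri(obs):
    A=np.zeros((3,3));b=np.zeros(3)
    for f,uv in obs:
        o,d=ray(f,uv);P=np.eye(3)-np.outer(d,d);A+=P;b+=P@o
    X=np.linalg.solve(A,b); return X,[np.linalg.norm((np.eye(3)-np.outer(d,d))@(X-o)) for f,uv in obs for o,d in [ray(f,uv)]]
def save(f,n,box=None,s=1):
    p=f['pixels'][:,:,::-1]
    if box: p=p[box[1]:box[3],box[0]:box[2]]
    cv2.imwrite('pics/'+n,cv2.resize(p,None,fx=s,fy=s,interpolation=cv2.INTER_CUBIC))
E
python3 - <<'E'
from h import *
np.set_printoptions(precision=4,suppress=True)
F={c:grab_frame(c) for c in('scene','top')}
save(F['scene'],'s0.png',s=1.4);save(F['top'],'t0.png',s=1.4)
for c in F: print(c,'cam at',-np.array(F[c]['R']).T@F[c]['t'],F[c]['fx'])
for n in ['station_a','nest','jaw','jaw_face','stop_zone','knob_a_grip','bush','knob_b','knob_b_end','jar','cup']:
    for c in F:
        print(n,c,[(np.round(r['location'],1).tolist(),round(r['p'],2)) for r in pinpoint(c,n)])
print(telemetry.get_state())
E
```

```text
scene cam at [ 1.0607 -0.6125  0.7818] 424.44344519968973
top cam at [ 0.4101 -0.0492  0.9377] 393.95875152092765
station_a scene [([276.5, 222.1], 0.7), ([291.7, 212.0], 0.65), ([308.4, 201.9], 0.63)]
station_a top [([222.7, 191.9], 0.66), ([247.0, 198.8], 0.65), ([268.5, 202.8], 0.62)]
nest scene [([293.7, 214.9], 0.8)]
nest top [([249.1, 191.4], 0.66)]
jaw scene [([294.5, 212.6], 0.47)]
jaw top [([245.5, 196.3], 0.42)]
jaw_face scene [([292.7, 213.5], 0.57), ([291.9, 209.9], 0.49)]
jaw_face top [([242.8, 198.5], 0.51)]
stop_zone scene [([301.4, 219.2], 0.75)]
stop_zone top [([247.1, 178.2], 0.58), ([244.0, 195.4], 0.2)]
knob_a_grip scene [([305.8, 201.5], 0.62), ([295.4, 211.8], 0.61), ([275.4, 188.0], 0.46)]
knob_a_grip top [([237.0, 222.5], 0.56)]
bush scene [([159.0, 257.8], 0.75), ([182.6, 285.9], 0.74), ([135.0, 277.9], 0.74), ([129.9, 335.7], 0.72), ([292.8, 211.7], 0.26)]
bush top [([370.1, 233.7], 0.65), ([362.3, 286.8], 0.63), ([392.0, 281.0], 0.63), ([429.9, 237.2], 0.63)]
knob_b scene [([260.8, 202.9], 0.73), ([291.2, 189.6], 0.63)]
knob_b top [([213.3, 216.5], 0.76), ([263.7, 227.5], 0.55)]
knob_b_end scene [([254.6, 190.5], 0.76)]
knob_b_end top [([256.6, 227.4], 0.66)]
jar scene [([315.0, 160.3], 0.63), ([293.9, 214.1], 0.38)]
jar top [([121.5, 246.7], 0.56), ([235.1, 219.2], 0.27)]
cup scene [([243.8, 342.8], 0.6)]
cup top [([245.7, 189.8], 0.71), ([369.2, 154.2], 0.65)]
{'t': 1.2, 'q': array([ 1.6101,  0.3586,  0.0119, -0.    , -1.2241, -0.2881]), 'qd': array([-0.0004,  0.0021, -0.0005,  0.0006,  0.0005, -0.0002]), 'joint_efforts': array([ -0.0014, -58.2392,  29.3305,   7.0024,   0.0126,  -0.    ]), 'eef_pos': array([0.1662, 0.6542, 0.2265]), 'ee_rot': array([ 3.1416, -0.    , -1.8196]), 'force': array([-0.0399,  0.3046, -0.2995]), 'moment': array([-0.0048,  0.0052, -0.0222]), 'width': 0.08776669467642038}
```

View pics/s0.png

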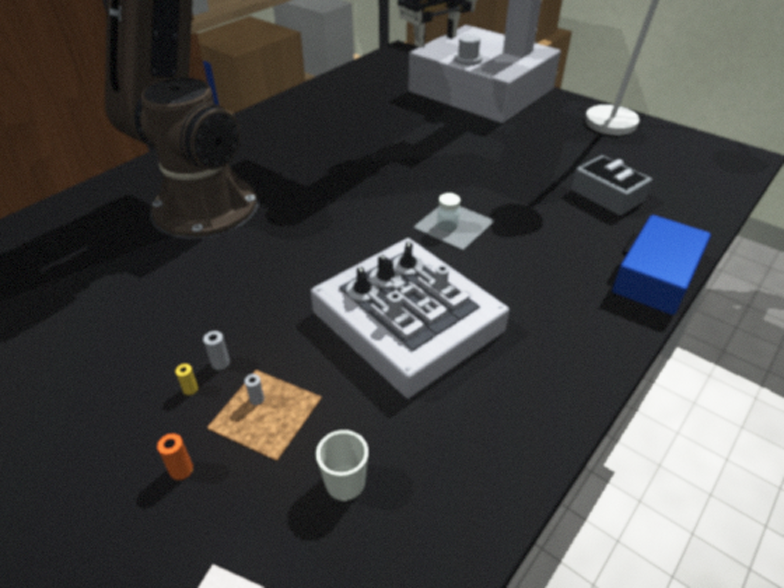

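View pics/t0.png

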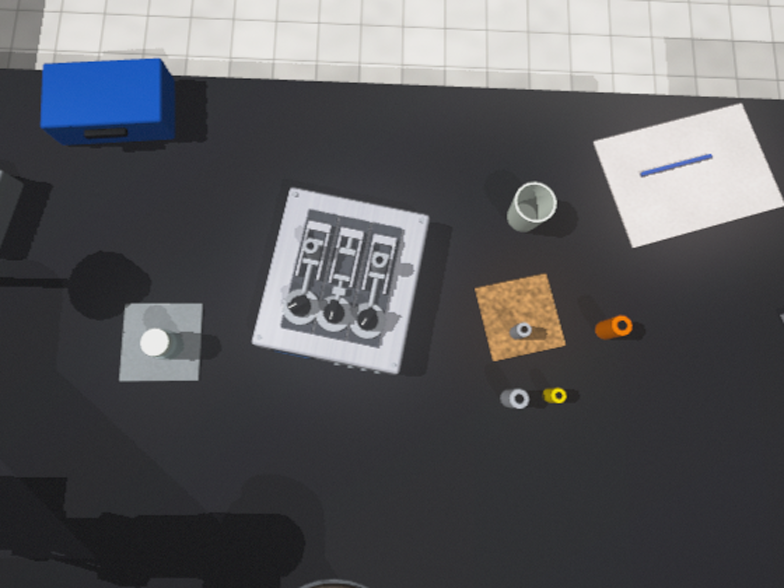

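The scene picture shows the empty station in the middle of the console (about 300,208 in camera pixels). The small grey bush stands on the cork mat at scene (181,285) and top (373,235). The larger grey one and the yellow and orange ones are decoys. Next I'll measure from both views.

```bash
python3 - <<'E'
from h import *
from scipy.optimize import least_squares
np.set_printoptions(precision=4,suppress=True)
F={c:grab_frame(c) for c in('scene','top')}
save(F['scene'],'s1.png',(215,165,370,285),5);save(F['top'],'t1.png',(175,125,315,275),4)
# masks
for n in ['bush','station_a','knob_a']:
    for c in F:
        for r in regions_of(c,n):
            m=r['pixels']; ys,xs=np.nonzero(m); print(n,c,round(r['p'],2),r['bbox'],'cen',xs.mean().round(1),ys.mean().round(1),m.sum())
b={'scene':[182.6,285.9],'top':[370.1,233.7]}
print('bush tri',tri([(F[c],b[c]) for c in F]))
st={'scene':[[276.5,222.1],[291.7,212.0],[308.4,201.9]],'top':[[222.7,191.9],[247,198.8],[268.5,202.8]]}
S,T=st['scene'],st['top']
for i in range(3): print('st',tri([(F['scene'],S[i]),(F['top'],T[2-i])]))
print('nest',tri([(F['scene'],[293.7,214.9]),(F['top'],[249.1,191.4])]))
print('stop',tri([(F['scene'],[301.4,219.2]),(F['top'],[247.1,178.2])]))
print('kn', [tri([(F['scene'],s),(F['top'],[237,222.5])]) for s in([275.4,188.],)])
E
```

```text
bush scene 0.93 [111.4, 309.7, 137.1, 339.6] cen 124.5 325.3 524
bush scene 0.7 [123.5, 258.6, 143.0, 277.8] cen 132.7 270.2 224
bush scene 0.52 [174.1, 267.3, 188.9, 289.5] cen 181.3 277.6 235
bush top 0.76 [423.9, 227.1, 450.5, 244.1] cen 437.4 233.8 330
bush top 0.64 [387.5, 271.9, 405.2, 288.7] cen 395.1 282.1 183
bush top 0.61 [364.6, 229.5, 377.3, 241.0] cen 370.6 236.2 123
bush top 0.61 [359.3, 279.8, 378.4, 293.0] cen 367.0 284.5 189
station_a scene 0.87 [279.0, 170.2, 342.1, 224.7] cen 309.7 202.0 1180
station_a scene 0.64 [260.7, 181.7, 330.0, 238.7] cen 293.5 211.7 1266
station_a scene 0.57 [242.4, 191.5, 309.9, 249.5] cen 275.7 220.9 1480
station_a top 0.85 [202.6, 147.8, 241.9, 237.6] cen 220.2 194.1 1993
station_a top 0.82 [225.1, 154.8, 265.8, 244.9] cen 243.6 198.9 1935
station_a top 0.55 [249.1, 159.4, 285.2, 248.4] cen 267.1 204.0 2023
station_a top 0.35 [229.6, 214.4, 247.0, 231.8] cen 237.6 222.2 179
knob_a scene 0.71 [253.8, 187.4, 267.8, 207.7] cen 257.6 200.6 180
knob_a scene 0.68 [269.0, 180.4, 283.2, 198.5] cen 274.2 190.6 169
knob_a scene 0.51 [282.9, 174.7,
[... 374 characters left out ...]
 np.float64(0.0010602305080707943)])
st (array([ 0.586 , -0.0509,  0.0594]), [np.float64(0.004055945998891642), np.float64(0.004055945998891347)])
st (array([ 0.5937, -0.0017,  0.0617]), [np.float64(0.004462772191155937), np.float64(0.004462772191155909)])
st (array([0.6064, 0.0525, 0.0653]), [np.float64(0.00318597888907092), np.float64(0.0031859788890707457)])
nest (array([ 0.6082, -0.008 ,  0.0659]), [np.float64(0.0017467288505895755), np.float64(0.0017467288505897296)])
stop (array([ 0.6353, -0.0056,  0.0675]), [np.float64(0.0026161997369389387), np.float64(0.002616199736938983)])
kn [(array([0.5319, 0.014 , 0.0971]), [np.float64(0.001689483214850052), np.float64(0.0016894832148499936)])]
```

View pics/t1.png

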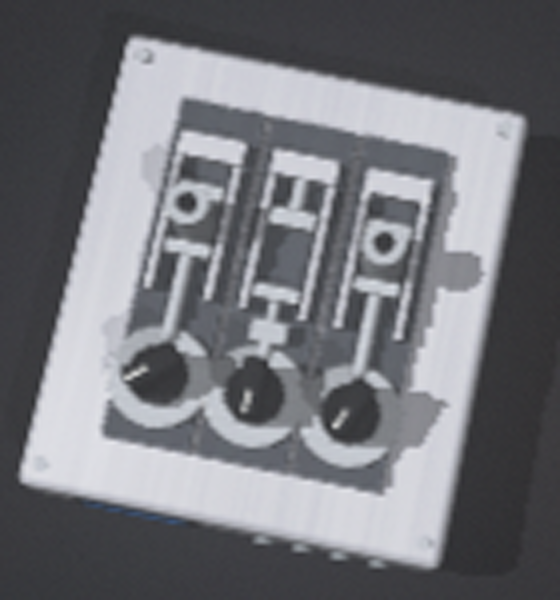

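View pics/s1.png

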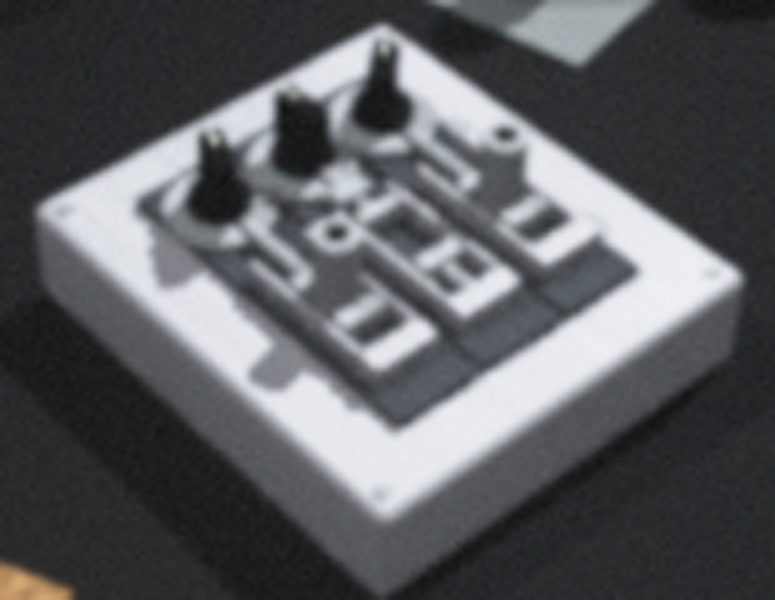

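Both crops show the middle station empty with clear plate corners. I'll fit the station pose from those corners and the nest features, in each view separately and then together.

```bash
python3 - <<'E'
from h import *
from scipy.optimize import least_squares
np.set_printoptions(precision=4,suppress=True)
F={c:grab_frame(c) for c in('scene','top')}
def q(l,s,o): return [((np.array(p)+.5)/s-.5+o,np.array(X)) for p,X in l]
T=q([((183,97),(.1,.079,.006)),((456,152),(.1,-.079,.006)),((385,493),(-.1,-.079,.006)),((103,437),(-.1,.079,.006)),
 ((311,321),(-.016,-.017,.018)),((243,305),(-.016,.017,.018))],4,(175,125))
S=q([((637,270),(.1,.079,.006)),((397,433),(.1,-.079,.006)),((140,207),(-.1,-.079,.006)),((462,320),(.064,-.019,.018)),((522,280),(.064,.019,.018))],5,(215,165))
def W(p,X):
    c,s=np.cos(p[2]),np.sin(p[2]); return np.array([p[0]+c*X[0]-s*X[1],p[1]+s*X[0]+c*X[1],p[3]+X[2]])
D={'top':T,'scene':S}
def fit(cs,freez):
    g=lambda p:np.concatenate([proj(F[c],W(np.r_[p,.06] if not freez else p,X))-u for c in cs for u,X in D[c]])
    r=least_squares(g,[.594,-.002,-.2,.06][:4 if freez else 3],loss='soft_l1'); return r.x,g(r.x).reshape(-1,2)
for cs,fz in((['top'],0),(['scene'],0),(['top','scene'],0),(['top','scene'],1)):
    x,r=fit(cs,fz); print(cs,x); print(r.round(1).tolist())
x,_=fit(['top','scene'],0)
p=np.r_[x,.06]
for n,X in dict(nest=(.0155,0,.006),knob=(-.062,0,.043)).items(): print(n,W(p,X))
# bush: fit cylinder silhouette to bbox/mask and networks
for h in(0,.05):
  pass
def sil(f,x,y,z0=0):
    a=np.linspace(0,2*np.pi,40); P=np.array([proj(f,(x+.012*np.cos(t),y+.012*np.sin(t),z)) for t in a for z in(z0,z0+.05)])
    return np.r_[P.min(0),P.max(0)]
M={'scene':[174.1,267.3,188.9,289.5],'top':[364.6,229.5,377.3,241.0]}
for c in F:
    r=least_squares(lambda v:sil(F[c],*v)-M[c],[.524,-.3]); print(c,r.x,r.fun)
r=least_squares(lambda v:np.concatenate([sil(F[c],*v)-M[c] for c in F]),[.524,-.3,0.]); print('both',r.x,r.fun)
print('bore top',tri([(F['top'],[523/1.4,329/1.4]),(F['scene'],[253.5/1.4,379/1.4])]))
save(F['top'],'t2.png',(340,205,400,265),8);
E
```

```text
['top'] [ 0.5929 -0.0012 -0.175 ]
[[0.5, 0.1], [-0.5, -0.1], [-0.1, -0.0], [0.3, -0.3], [-1.3, -0.2], [0.7, 0.7]]
['scene'] [ 0.6029 -0.0027 -0.1848]
[[2.5, 1.6], [1.7, 0.6], [0.0, -0.0], [-2.2, -1.5], [-2.5, -0.7]]
['top', 'scene'] [ 0.595  -0.0014 -0.1733]
[[0.6, -0.8], [-0.5, -1.0], [0.1, -1.0], [0.5, -1.1], [-1.2, -1.2], [0.8, -0.2], [0.1, -0.5], [-0.1, -1.4], [-2.1, -1.3], [-4.3, -3.4], [-4.7, -2.7]]
['top', 'scene'] [ 0.5952  0.0001 -0.1733  0.0529]
[[0.2, 0.1], [-1.3, -0.2], [-0.6, -0.8], [0.4, -0.8], [-1.8, -0.6], [0.3, 0.4], [0.2, 1.3], [0.3, 0.4], [-1.4, 0.5], [-4.0, -1.6], [-4.4, -0.9]]
nest [ 0.6103 -0.0041  0.066 ]
knob [0.534  0.0093 0.103 ]
scene [ 0.5166 -0.2938] [ 0.2021 -0.1438 -0.2101  0.1457]
top [ 0.5189 -0.2957] [-1.5981 -0.534   1.5192  0.5452]
both [ 0.5185 -0.2949  0.0025] [ 0.195  -0.1343 -0.1692  0.2304 -1.6389 -0.5124  1.5207  0.5994]
bore top (array([ 0.5179, -0.2933,  0.0527]), [np.float64(0.0018421376145891322), np.float64(0.0018421376145891651)])
```

View pics/t2.png

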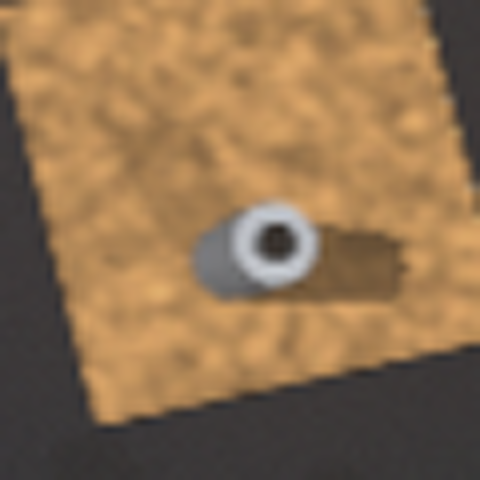

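```bash
python3 - <<'E'
from h import *
from scipy.optimize import least_squares
np.set_printoptions(precision=4,suppress=True)
F={c:grab_frame(c) for c in('scene','top')}
def q(l,s,o): return [((np.array(p)+.5)/s-.5+o,np.array(X)) for p,X in l]
T=q([((183,97),(.1,.079,.006)),((456,152),(.1,-.079,.006)),((385,493),(-.1,-.079,.006)),((103,437),(-.1,.079,.006)),
 ((311,321),(-.016,-.017,.018)),((243,305),(-.016,.017,.018))],4,(175,125))
S=q([((637,270),(.1,.079,.006)),((397,433),(.1,-.079,.006)),((140,207),(-.1,-.079,.006))],5,(215,165))
def W(p,X):
    c,s=np.cos(p[2]),np.sin(p[2]); return np.array([p[0]+c*X[0]-s*X[1],p[1]+s*X[0]+c*X[1],p[3]+X[2]])
D={'top':T,'scene':S}
def fit(cs,freez):
    g=lambda p:np.concatenate([proj(F[c],W(np.r_[p,.06] if not freez else p,X))-u for c in cs for u,X in D[c]])
    r=least_squares(g,[.594,-.002,-.2,.06][:4 if freez else 3],loss='soft_l1'); return r.x,g(r.x).reshape(-1,2)
for cs,fz in((['top'],0),(['scene'],0),(['top','scene'],0),(['top','scene'],1)):
    x,r=fit(cs,fz); print(cs,x); print(r.round(1).tolist())
p=np.r_[fit(['top','scene'],0)[0],.06]
for n,X in dict(nest=(.0155,0,.006),knob=(-.062,0,.043)).items(): print(n,W(p,X))
bt=np.array([276.5,242.5])/8-.5+(340,205); print('bush top only',onz(F['top'],bt,.052))
s=np.array([253.5,379.5])/1.4-.5; print('bush scene',onz(F['scene'],s,.052), tri([(F['top'],bt),(F['scene'],s)]))
save(F['scene'],'s2.png',(160,255,205,300),8)
E
python3 -m inch '0.5 10 -20 0 0 0 -30; 0.5 22 -35 0 0 0 -30; 0.5 30 -42 2 0 0 -45; 0.5 34 -50 2 0 0 -60; 0.5 34 -60 2 0 0 -75; 0.5 35 -75 0 0 0 -85; 0.5 35.2 -90 -4 0 0 -85.7; 0.5 35.2 -94.9 -10 0 0 -85.7; 0.5 35.2 -94.9 -12 0 0 -85.7; 0.5 35.2 -94.9 -12 0 0 -85.7; 0.5 35.2 -94.9 -12 0 0 -85.7;0.5 35.2 -94.9 -12 0 0 -85.7'
```

```text
['top'] [ 0.5929 -0.0012 -0.175 ]
[[0.5, 0.1], [-0.5, -0.1], [-0.1, -0.0], [0.3, -0.3], [-1.3, -0.2], [0.7, 0.7]]
['scene'] [ 0.5979 -0.0035 -0.1749]
[[0.7, 0.5], [0.3, -0.2], [-1.8, -0.4]]
['top', 'scene'] [ 0.5939 -0.0014 -0.1735]
[[0.5, -0.3], [-0.5, -0.6], [0.1, -0.5], [0.5, -0.6], [-1.3, -0.7], [0.7, 0.3], [-0.2, -0.7], [-0.5, -1.6], [-2.4, -1.5]]
['top', 'scene'] [ 0.5943 -0.0006 -0.1726  0.0553]
[[0.3, 0.2], [-1.0, -0.2], [-0.3, -0.5], [0.5, -0.5], [-1.5, -0.4], [0.5, 0.6], [-0.1, 0.5], [-0.1, -0.4], [-1.9, -0.2]]
nest [ 0.6092 -0.004   0.066 ]
knob [0.5329 0.0093 0.103 ]
bush top only [ 0.5173 -0.2961  0.052 ]
bush scene [ 0.5176 -0.2921  0.052 ] (array([ 0.518 , -0.2942,  0.0542]), [np.float64(0.0016017670958066062), np.float64(0.0016017670958065808)])
t: 3.3
eef_pos: [0.4482, -0.0265, 0.1661]
ee_rot: [3.141, 0.002, 2.968]
force: [1.1, 0.3, 0.8]
width: 0.0438
```

View pics/s2.png

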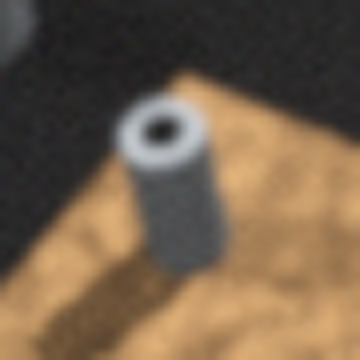

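```bash
python3 -m inch '0.5 2 -5 0 0 0 0; 0.5 4 -10 0 0 0 0; 0.5 5 -15 0 0 0 0; 0.5 6 -20 0 0 0 0; 0.5 7 -26.9 0 0 0 0; 0.5 7 -26.9 -8 0 0 0; 0.5 7 -26.9 -8 0 0 0;  0.5 7 -26.9 -8 0 0 0; 0.5 7 -26.9 -8 0 0 0'
python3 - <<'E'
from h import *
f=grab_frame('scene'); s=telemetry.get_state(); e=s['eef_pos']; print(e,s['q'],s['ee_rot'])
print(proj(f,e),[proj(f,e+[d,0,0]) for d in(-.022,.022)])
p=f['pixels']; cv2.imwrite('pics/s3.png',cv2.resize(p[200:320,130:250,::-1],None,fx=5,fy=5,interpolation=cv2.INTER_CUBIC))
E
```

```text
t: 4.42
eef_pos: [0.5196, -0.2951, 0.0882]
ee_rot: [3.141, 0.004, 2.97]
force: [0.4, 0.7, -0.1]
width: 0.0438
[ 0.51975448 -0.29508715  0.08839779] [-1.89951822e-01  3.53261698e-01 -3.41329461e-01 -5.39746075e-04
 -8.71265483e-01  1.88844707e-02] [3.1412713  0.00494656 2.97017801]
[177.48521224 261.05042348] [array([170.7304597 , 256.07670651]), array([184.39518803, 266.13843576])]
```

View pics/s3.png

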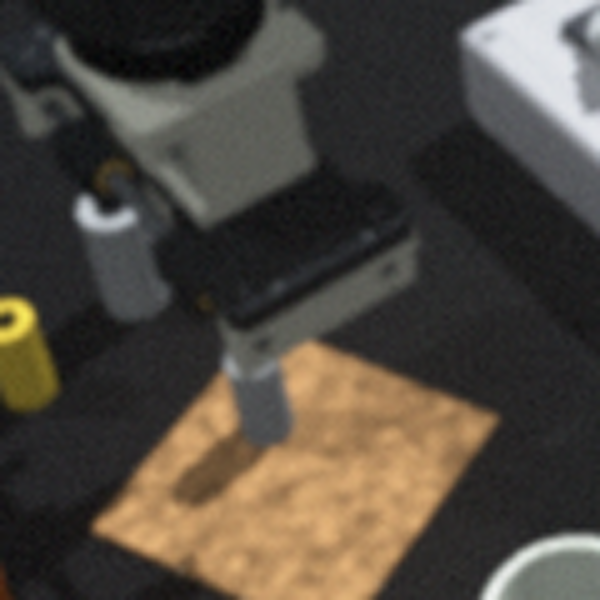

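The fingers straddle the bush, which is at about (180,272). I'll go down and close.

```bash
python3 -m inch '0.5 -0.15 0 -2 0 0 0; 0.5 -0.15 0 -4 0 0 0; 0.5 -0.15 0 -6.2 0 0 0; 0.5 -0.15 0 -6.2 0 0 0; 0.5 -0.15 0 -6.2 0 0 0' && python3 -m inch '0 0 0 0 0 0 0; 0 0 0 0 0 0 0; 0 0 0 0 0 0 0; 0 0 0 0 0 0 0; 0 0 0 0 0 0 0; 0 0 0 0 0 0 0' 25
```

```text
t: 5.1
eef_pos: [0.5194, -0.2951, 0.0281]
ee_rot: [-3.141, 0.007, 2.971]
force: [-0.4, 0.3, -0.4]
width: 0.0437
t: 5.85
eef_pos: [0.5196, -0.2952, 0.0287]
ee_rot: [-3.141, 0.008, 2.971]
force: [-3.2, 1.3, 6.5]
width: 0.0234
```

```bash
python3 -m inch '0 0 0 3 0 0 0; 0 0 0 8 0 0 0; 0 1 3 14 0 0 0; 0 2 8 15 0 0 0; 0 4 13 15 0 0 0; 0 6 18 15 0 0 0; 0 8 23 15 0 0 0; 0 8.95 29.1 13 0 0 0; 0 8.95 29.1 13 0 0 0; 0 8.95 29.1 13 0 0 0; 0 8.95 29.1 13 0 0 0' 
python3 - <<'E'
from h import *
np.set_printoptions(precision=4,suppress=True)
F={c:grab_frame(c) for c in('scene','top')}; s=telemetry.get_state(); e=s['eef_pos']; print(e,s['q'],s['ee_rot'],s['force'],s['width'])
for c in F:
    print(c,'tcp',proj(F[c],e),'bush bottom',proj(F[c],e-[0,0,.0265]),[ (np.round(r['location'],1),round(r['p'],2)) for r in pinpoint(c,'bush')])
p=F['scene']['pixels'];q=F['top']['pixels']
a=cv2.resize(p[130:250,220:340,::-1],(400,400),interpolation=cv2.INTER_CUBIC);b=cv2.resize(q[150:250,190:290,::-1],(400,400),interpolation=cv2.INTER_CUBIC)
cv2.imwrite('pics/c4.png',np.hstack([a,b]))
E
```

```text
t: 7.22
eef_pos: [0.609, -0.0053, 0.1589]
ee_rot: [-3.141, 0.008, 2.97]
force: [-0.2, -0.9, -1.3]
width: 0.0235
[ 0.609  -0.0054  0.1591] [ 0.3141  0.2975 -0.2406  0.0045 -1.0256 -0.4883] [-3.1415  0.0081  2.9697] [ 0.2631  0.136  -1.1536] 0.023480654163342836
scene tcp [294.8815 185.2595] bush bottom [294.6026 193.9956] [(array([129.2, 335.5]), 0.74), (array([158. , 258.2]), 0.58), (array([134. , 278.1]), 0.55)]
top tcp [245.4859 180.1637] bush bottom [246.077  183.3163] [(array([430.5, 236.1]), 0.76), (array([366.8, 285.9]), 0.66), (array([392.8, 278. ]), 0.48), (array([243.9, 191.4]), 0.37)]
```

View pics/c4.png

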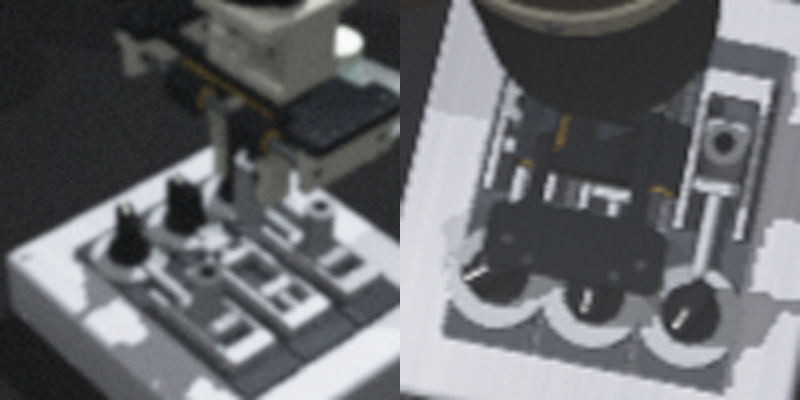

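```bash
python3 -m inch '0 0 0.1 -2.5 0 0 0; 0 0 0.1 -4.9 0 0 0; 0 0 0.1 -4.9 0 0 0; 0 0 0.1 -4.9 0 0 0' 
python3 - <<'E'
from h import *
np.set_printoptions(precision=4,suppress=True)
F={c:grab_frame(c) for c in('scene','top')}; s=telemetry.get_state(); e=s['eef_pos']; print(e,s['ee_rot'],s['force'],s['width'])
for c in F:
    print(c,'tcp',proj(F[c],e),'bush bottom',proj(F[c],e-[0,0,.0265]))
p=F['scene']['pixels']
cv2.imwrite('pics/c5.png',cv2.resize(p[165:240,250:340,::-1],None,fx=8,fy=8,interpolation=cv2.INTER_CUBIC))
E
```

```text
t: 7.92
eef_pos: [0.6097, -0.0045, 0.1111]
ee_rot: [3.141, 0.009, 2.97]
force: [-0.1, 0.1, -2.0]
width: 0.0235
[ 0.6099 -0.0042  0.1114] [3.1409 0.01   2.9698] [-0.4477 -0.3879 -1.5998] 0.02352925959430194
scene tcp [294.9726 200.6511] bush bottom [294.701  208.8387]
top tcp [245.9904 185.2962] bush bottom [246.5347 188.1264]
```

View pics/c5.png

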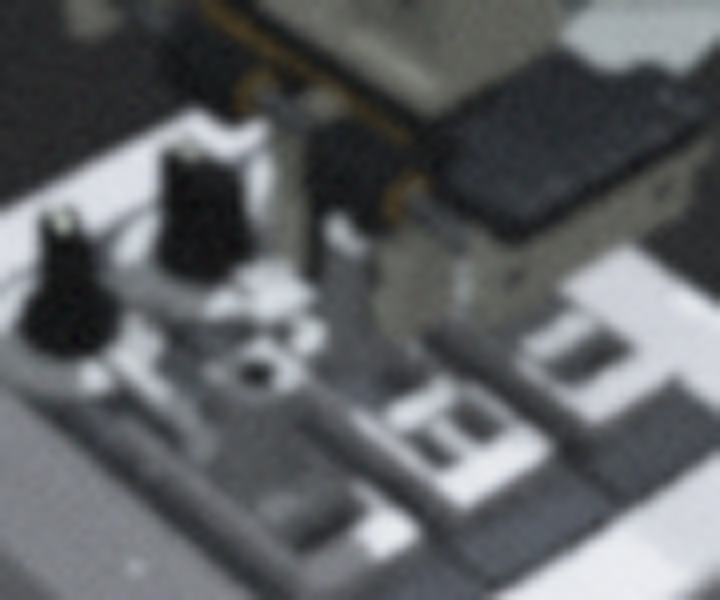

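The bush hangs over the middle channel with its left edge where the projection puts it. I'll lower it in steps and watch the force.

```bash
python3 -m inch '0 0 0 -0.5 0 0 0; 0 0 0 -0.9 0 0 0; 0 0 0 -1.2 0 0 0; 0 0 0 -1.2 0 0 0' ; python3 -m inch '0 0 0 -0.2 0 0 0; 0 0 0 -0.4 0 0 0; 0 0 0 -0.4 0 0 0'
```

```text
t: 8.52
eef_pos: [0.6098, -0.0041, 0.099]
ee_rot: [3.141, 0.01, 2.97]
force: [0.6, 1.2, -2.2]
width: 0.0234
t: 8.9
eef_pos: [0.6097, -0.0041, 0.0948]
ee_rot: [3.141, 0.009, 2.97]
force: [-0.5, 1.4, -1.9]
width: 0.0237
```

```bash
python3 -m inch '0 0 0 -0.1 0 0 0; 0 0 0 -0.2 0 0 0; 0 0 0 -0.2 0 0 0'; python3 -m inch '0 0 0 -0.1 0 0 0; 0 0 0 -0.1 0 0 0; 0 0 0 -0.1 0 0 0'
```

```text
t: 9.28
eef_pos: [0.6097, -0.0041, 0.0927]
ee_rot: [3.141, 0.009, 2.97]
force: [0.5, 0.8, -1.9]
width: 0.0236
t: 9.65
eef_pos: [0.6097, -0.0041, 0.0917]
ee_rot: [3.141, 0.009, 2.97]
force: [0.2, 0.5, -2.3]
width: 0.0236
```

```bash
python3 -m inch '0 0.03 0.15 0 0 0 0; 0 0.05 0.3 0 0 0 0; 0 0.05 0.3 0 0 0 0'; python3 -m inch '0 -0.05 -0.3 0 0 0 0; 0 -0.08 -0.45 0 0 0 0; 0 -0.1 -0.6 0 0 0 0;0 -0.1 -0.6 0 0 0 0'
```

```text
t: 10.02
eef_pos: [0.6102, -0.001, 0.0917]
ee_rot: [3.141, 0.009, 2.97]
force: [-0.5, -0.6, -1.5]
width: 0.0237
t: 10.52
eef_pos: [0.6094, -0.0057, 0.0919]
ee_rot: [3.139, 0.01, 2.97]
force: [-1.6, 8.3, -0.5]
width: 0.0236
```

```bash
python3 -m inch '0 0.05 0.3 0 0 0 0; 0 0.08 0.55 0 0 0 0; 0 0.08 0.55 0 0 0 0'; python3 -m inch '0 0 0.1 0 0 0 0; 0 0.02 0.1 0 0 0 0'; python3 -m inch '0 0 0.1 0 0 0 0; 0 0.02 0.1 0 0 0 0'
```

```text
t: 10.9
eef_pos: [0.6101, -0.0003, 0.0918]
ee_rot: [3.139, 0.01, 2.97]
force: [-0.8, 1.2, -2.5]
width: 0.0234
t: 11.15
eef_pos: [0.6103, 0.0005, 0.0918]
ee_rot: [3.14, 0.01, 2.97]
force: [0.2, -0.2, -2.0]
width: 0.0235
t: 11.4
eef_pos: [0.6103, 0.0012, 0.0918]
ee_rot: [3.14, 0.009, 2.97]
force: [-0.3, -2.4, -1.0]
width: 0.0234
```

Both walls are felt, putting the channel centre at TCP y of about -0.0022 (6.3 mm of play, as expected). Next I'll centre the bush and feel for the jaw and the stop along x.

```bash
python3 -m inch '0 -0.04 -0.34 0 0 0 0; 0 -0.04 -0.34 0 0 0 0';python3 -m inch '0 -0.15 0.03 0 0 0 0; 0 -0.2 0.04 0 0 0 0; 0 -0.2 0.04 0 0 0 0'; python3 -m inch '0 -0.1 0.02 0 0 0 0; 0 -0.1 0.02 0 0 0 0'; python3 -m inch '0 -0.1 0.02 0 0 0 0; 0 -0.1 0.02 0 0 0 0'
```

```text
t: 11.65
eef_pos: [0.6099, -0.0023, 0.0918]
ee_rot: [3.14, 0.009, 2.97]
force: [-0.6, -0.3, -1.6]
width: 0.0233
t: 12.02
eef_pos: [0.6079, -0.0018, 0.0918]
ee_rot: [3.14, 0.009, 2.97]
force: [-0.2, 0.4, -2.0]
width: 0.0235
t: 12.28
eef_pos: [0.6068, -0.0016, 0.0918]
ee_rot: [3.14, 0.009, 2.97]
force: [-0.5, -0.7, -0.6]
width: 0.0234
t: 12.52
eef_pos: [0.606, -0.0014, 0.0919]
ee_rot: [3.14, 0.01, 2.97]
force: [0.8, -0.9, -2.3]
width: 0.0233
```

```bash
for i in 1 2; do python3 -m inch '0 -0.1 0.02 0 0 0 0; 0 -0.1 0.02 0 0 0 0'; done
```

```text
t: 12.78
eef_pos: [0.6054, -0.0012, 0.092]
ee_rot: [3.14, 0.011, 2.97]
force: [2.5, -1.5, -3.3]
width: 0.0234
t: 13.02
eef_pos: [0.6048, -0.001, 0.0921]
ee_rot: [3.139, 0.011, 2.97]
force: [4.3, -2.2, -5.2]
width: 0.0237
```

```bash
python3 -m inch '0 0.4 -0.07 0 0 0 0; 0 0.75 -0.13 0 0 0 0; 0 0.75 -0.13 0 0 0 0'; for i in 1 2 3; do python3 -m inch '0 0.1 -0.02 0 0 0 0; 0 0.2 -0.035 0 0 0 0; 0 0.2 -0.035 0 0 0 0'|egrep 'pos|forc'; done
```

```text
t: 13.4
eef_pos: [0.6122, -0.0023, 0.0919]
ee_rot: [3.14, 0.011, 2.97]
force: [-0.1, 0.2, -1.8]
width: 0.0233
eef_pos: [0.6142, -0.0027, 0.0919]
force: [0.1, 1.7, -2.3]
eef_pos: [0.6163, -0.003, 0.0919]
force: [0.4, -0.1, -1.1]
eef_pos: [0.6172, -0.0034, 0.0916]
force: [-5.1, 0.5, 0.5]
```

The stop is felt at TCP x of about 0.6167, so the jaw has about 10.7 mm to travel. That puts contact near 0.53 rad and the target near 0.70 rad. Now I'll set the bush down.

```bash
python3 -m inch '0 -0.4 0.06 0 0 0 0; 0 -0.77 0.12 0 0 0 0; 0 -0.77 0.12 0 0 0 0'|egrep 'pos|forc'; for i in 1 2 3; do python3 -m inch '0 0 0 -0.1 0 0 0; 0 0 0 -0.1 0 0 0'|egrep 'pos|forc'; done
```

```text
eef_pos: [0.6095, -0.0021, 0.0918]
force: [-0.7, 0.5, -1.2]
eef_pos: [0.6098, -0.0021, 0.0909]
force: [-0.0, -0.5, -2.5]
eef_pos: [0.6099, -0.002, 0.0907]
force: [-2.8, 1.7, 5.1]
eef_pos: [0.61, -0.0019, 0.0907]
force: [-4.4, 2.7, 8.2]
```

```bash
python3 -m inch '0 0 0 0.1 0 0 0; 0.4 0 0 0.1 0 0 0; 0.4 0 0 0.1 0 0 0; 0.4 0 0 0.1 0 0 0; 0.4 0 0 0.1 0 0 0'; python3 -m inch '0.4 0 0 2 0 0 0; 0.4 0 0 5 0 0 0; 0.4 0 0 9 0 0 0; 0.4 0 0 9 0 0 0'
python3 - <<'E'
from h import *
F=grab_frame('scene')
cv2.imwrite('pics/c6.png',cv2.resize(F['pixels'][165:240,250:340,::-1],None,fx=8,fy=8,interpolation=cv2.INTER_CUBIC))
print([(np.round(r['location'],1),round(r['p'],2)) for r in pinpoint('scene','bush')],proj(F,[.6095,-.0021,.066]))
E
```

```text
t: 16.27
eef_pos: [0.61, -0.0019, 0.0916]
ee_rot: [3.14, 0.011, 2.97]
force: [0.1, -0.0, -0.3]
width: 0.0348
t: 16.77
eef_pos: [0.6121, -0.0017, 0.1853]
ee_rot: [3.138, 0.016, 2.971]
force: [0.1, -0.1, 0.2]
width: 0.0352
[(array([157.3, 259.1]), 0.86), (array([128.7, 333. ]), 0.78), (array([133.9, 279.2]), 0.71)] [294.91603704 213.97930421]
```

View pics/c6.png

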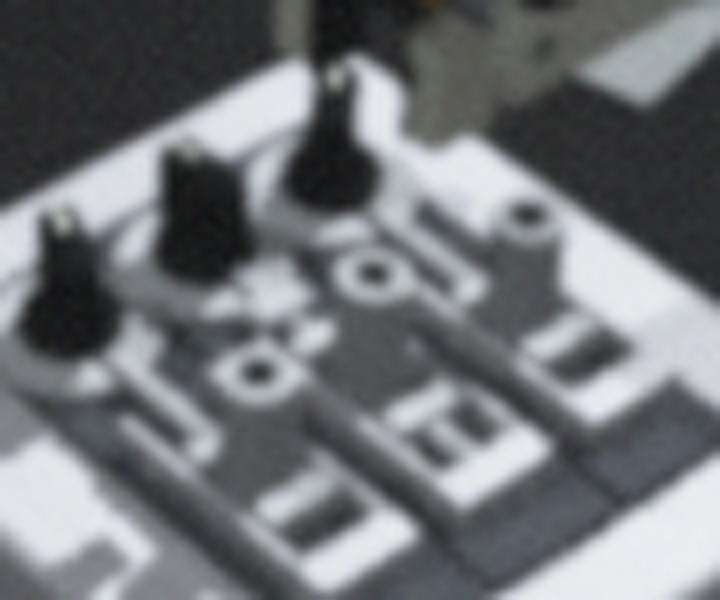

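The bush stands upright in the middle nest at about crop (375,275), with the jaw still open. Now I'll turn the gripper and go above the knob.

```bash
python3 -m inch '0.25 -1 0.2 0 0 0 10; 0.25 -3 0.4 0 0 0 20; 0.25 -5 0.8 0 0 0 30; 0.25 -7.9 1.27 0 0 0 40; 0.25 -7.9 1.27 0 0 0 50; 0.25 -7.9 1.27 0 0 0 60; 0.25 -7.9 1.27 0 0 0 70; 0.25 -7.9 1.27 0 0 0 80; 0.25 -7.9 1.27 0 0 0 89.8; 0.25 -7.9 1.27 0 0 0 89.8; 0.25 -7.9 1.27 0 0 0 89.8'
cat > d.py <<'E'
from h import *
import sys
from scipy.spatial.transform import Rotation as R
np.set_printoptions(precision=3,suppress=True)
x,y,z,yaw=map(float,sys.argv[1:5])
s=telemetry.get_state()
d=R.from_euler('xyz',[np.pi,0,yaw])*R.from_euler('xyz',s['ee_rot']).inv()
print('shift cm',(np.array([x,y,z])-s['eef_pos'])*100,'rot deg',np.degrees(d.as_rotvec()),'F',s['force'],'M',s['moment'],'q6',s['q'][5])
E
python3 d.py .5332 .0110 .130 -1.744
```

```text
t: 18.25
eef_pos: [0.5306, 0.0108, 0.1812]
ee_rot: [3.138, 0.011, -1.75]
force: [-0.6, -0.1, -0.7]
width: 0.0218
shift cm [ 0.256  0.023 -5.124] rot deg [-0.638 -0.096  0.315] F [-0.592 -0.135 -0.689] M [-0.033 -0.019  0.027] q6 1.0167761713737673
```

```bash
python3 -m inch '0.25 0.26 0.02 -2 -0.6 -0.1 0.3; 0.25 0.26 0.02 -4 -0.6 -0.1 0.3; 0.25 0.26 0.02 -5.9 -0.6 -0.1 0.3; 0.25 0.26 0.02 -5.9 -0.6 -0.1 0.3; 0.25 0.26 0.02 -5.9 -0.6 -0.1 0.3'
python3 d.py .5332 .0110 .087 -1.744
python3 - <<'E'
from h import *
F=grab_frame('scene');e=telemetry.get_state()['eef_pos']
ex=np.array([-.173,-.985,0])*.011
print([((proj(F,e+k*ex)-(235,145))*8).round(0) for k in(-1,0,1)])
cv2.imwrite('pics/c7.png',cv2.resize(F['pixels'][145:220,235:325,::-1],None,fx=8,fy=8,interpolation=cv2.INTER_CUBIC))
E
```

```text
t: 18.88
eef_pos: [0.5337, 0.011, 0.1228]
ee_rot: [-3.141, 0.001, -1.745]
force: [-0.7, 0.6, -0.1]
width: 0.0221
shift cm [-0.045  0.002 -3.583] rot deg [-0.032  0.036  0.07 ] F [-0.666  0.602 -0.083] M [ 0.003 -0.002 -0.027] q6 1.0086837211629445
[array([343., 273.]), array([316., 288.]), array([289., 302.])]
```

View pics/c7.png

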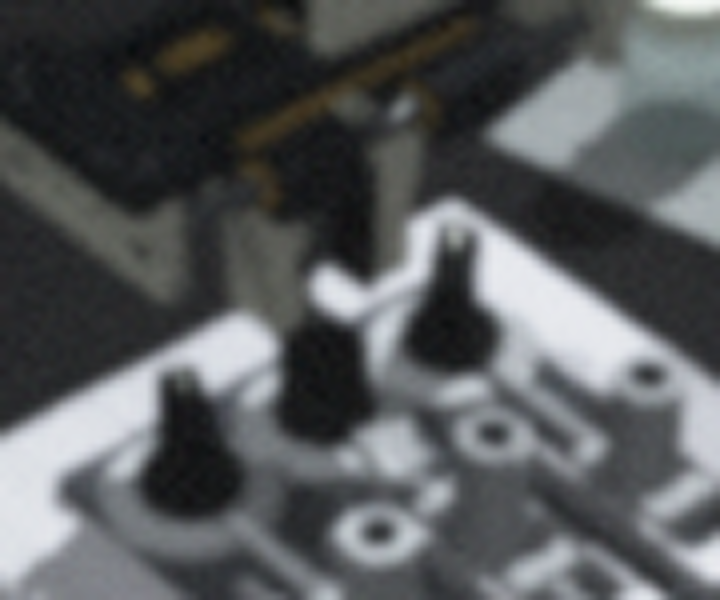

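The fingers straddle the bar of knob_a (about 320,320 in the crop) and are clear of both neighbours. Going down and pinching.

```bash
python3 -m inch '0.25 -0.04 0 -1.5 0 0 0; 0.25 -0.04 0 -3 0 0 0; 0.25 -0.04 0 -3.75 0 0 0; 0.25 -0.04 0 -3.75 0 0 0'; python3 d.py .5332 .0110 .085 -1.744; python3 -m inch '0 0 0 0 0 0 0; 0 0 0 0 0 0 0; 0 0 0 0 0 0 0; 0 0 0 0 0 0 0; 0 0 0 0 0 0 0' 60;  python3 d.py .5332 .0110 .085 -1.744
```

```text
t: 19.42
eef_pos: [0.5329, 0.0109, 0.0846]
ee_rot: [3.141, 0.0, -1.745]
force: [-0.1, -0.2, -0.1]
width: 0.0216
shift cm [0.033 0.015 0.039] rot deg [-0.006 -0.031  0.058] F [-0.124 -0.152 -0.093] M [-0.037 -0.037  0.01 ] q6 1.00861624516835
t: 20.05
eef_pos: [0.5336, 0.0126, 0.0849]
ee_rot: [-3.141, 0.003, -1.745]
force: [-0.0, 8.6, -2.2]
width: 0.0137
shift cm [-0.038 -0.158  0.008] rot deg [-0.147  0.076  0.06 ] F [-0.032  8.612 -2.247] M [ 3.132  0.239 -0.054] q6 1.008560963072976
```

```bash
python3 -m inch '0 0 0 0 0 0 0; 0 0 0 0 0 0 0'|egrep 'pos|rot|forc'; python3 d.py .5332 .0126 .085 -1.744; for i in 1 2 3; do python3 -m inch '0 0 0 0 0 0 -3; 0 0 0 0 0 0 -6; 0 0 0 0 0 0 -6'|egrep 'pos'; python3 d.py .5332 .0126 .085 -1.744; done
```

```text
eef_pos: [0.5336, 0.0127, 0.0849]
ee_rot: [-3.141, 0.003, -1.745]
force: [-0.5, 1.7, -2.5]
shift cm [-0.037 -0.011  0.007] rot deg [-0.16   0.079  0.068] F [-0.535  1.719 -2.465] M [ 0.595 -0.007  0.023] q6 1.0084767448547343
eef_pos: [0.5336, 0.0127, 0.0849]
shift cm [-0.036 -0.01   0.008] rot deg [-0.158  0.086  6.045] F [ 0.63   1.714 -3.823] M [ 0.414 -0.098  0.049] q6 0.903821566357796
eef_pos: [0.5335, 0.0127, 0.0849]
shift cm [-0.032 -0.009  0.009] rot deg [-0.154  0.092 11.964] F [ 0.917  1.833 -3.716] M [ 0.379 -0.073  0.1  ] q6 0.800095727057421
eef_pos: [0.5335, 0.0127, 0.0849]
shift cm [-0.03  -0.008  0.009] rot deg [-0.152  0.1   17.861] F [ 0.705  1.322 -3.087] M [ 0.389 -0.036  0.107] q6 0.6967610778608025
```

```bash
for i in 1 2 3 4 5 6; do python3 -m inch '0 0 0 0 0 0 -2.5'>/dev/null; python3 d.py .5335 .0127 .085 -1.744; done
```

```text
shift cm [-0.004  0.002  0.007] rot deg [-0.149  0.106 20.245] F [ 0.633  1.092 -3.361] M [ 0.448 -0.063  0.29 ] q6 0.6549041244742306
shift cm [0.001 0.003 0.01 ] rot deg [-0.143  0.102 22.665] F [ 0.852  1.616 -2.942] M [ 0.489 -0.036  0.354] q6 0.6124545488078922
shift cm [-0.002  0.002  0.008] rot deg [-0.14   0.109 25.08 ] F [ 0.367  0.969 -2.937] M [ 0.426 -0.027  0.349] q6 0.5700252687166829
shift cm [0.001 0.004 0.009] rot deg [-0.136  0.11  27.501] F [ 0.491  1.487 -2.345] M [ 0.482 -0.054  0.363] q6 0.5275532220954573
shift cm [-0.002  0.002  0.007] rot deg [-0.134  0.115 29.915] F [-0.129  1.253 -3.253] M [0.425 0.003 0.319] q6 0.4851658885347021
shift cm [0.001 0.005 0.007] rot deg [-0.127  0.116 32.336] F [ 0.343  1.834 -3.847] M [ 0.48  -0.051  0.289] q6 0.44267550339935674
```

Moving torque is flat at about 0.33 Nm, so there is no load yet. I'll continue in 2° steps and watch for the rise.

```bash
for i in 1 2 3; do python3 -m inch '0 0 0 0 0 0 -2'>/dev/null; python3 d.py .5335 .0127 .085 -1.744; done
```

```text
shift cm [0.001 0.003 0.01 ] rot deg [-0.124  0.116 34.296] F [ 1.465  1.904 -2.759] M [ 0.514 -0.057  0.382] q6 0.4082774058486065
shift cm [0.001 0.004 0.007] rot deg [-0.121  0.119 36.328] F [ 0.597  1.91  -2.483] M [ 0.473 -0.002  0.413] q6 0.37260217719460176
shift cm [0.003 0.004 0.01 ] rot deg [-0.117  0.119 38.408] F [-0.144  1.239 -3.052] M [ 0.435 -0.021  0.37 ] q6 0.33610024914980374
```

```bash
for i in 1 2 ; do python3 -m inch '0 0 0 0 0 0 -1.5'>/dev/null; python3 d.py .5335 .0127 .085 -1.744; done
```

```text
shift cm [0.    0.005 0.007] rot deg [-0.114  0.125 39.989] F [ 0.686  1.654 -3.447] M [ 0.478 -0.045  0.425] q6 0.30830998183024416
shift cm [0.003 0.004 0.008] rot deg [-0.108  0.123 41.573] F [-0.099  2.811 -2.645] M [0.559 0.014 0.484] q6 0.28046949620557177
```

```bash
python3 -m inch '0 0 0 0 0 0 -1'>/dev/null; python3 d.py .5335 .0127 .085 -1.744; python3 - <<'E'
from h import *
m=[]
for i in range(8):
    grab_frame('top'); s=telemetry.get_state(); m.append(s['moment'][2])
print(np.round(m,3)); F=grab_frame('scene'); t=grab_frame('top')
a=cv2.resize(F['pixels'][185:235,270:330,::-1],(480,400),interpolation=cv2.INTER_CUBIC)
cv2.imwrite('pics/c8.png',a)
E
```

```text
shift cm [0.004 0.005 0.01 ] rot deg [-0.102  0.123 42.637] F [ 0.118  2.36  -2.866] M [ 0.511 -0.016  0.538] q6 0.26172778068706853
[0.455 0.399 0.4   0.346 0.375 0.366 0.363 0.415]
```

Moving torque has risen from 0.33 to about 0.52 Nm, which is about 10 to 11 N. That agrees with the felt stop position (contact near 0.53 rad). I'll let go and rise.

```bash
python3 -m inch '0.23 0 0 0 0 0 0; 0.23 0 0 0 0 0 0; 0.23 0 0 0 0 0 0; 0.23 0 0 0 0 0 0'; python3 -m inch '0.23 0 0 1.5 0 0 0; 0.23 0 0 3 0 0 0; 0.23 0 0 6 0 0 0; 0.23 0 0 12 0 0 0; 0.23 -6 0 14 0 0 0;0.23 -9 0 14 0 0 0;0.23 -9 0 14 0 0 0'
python3 - <<'E'
from h import *
F=grab_frame('scene');T=grab_frame('top')
a=cv2.resize(F['pixels'][165:240,250:340,::-1],(480,400),interpolation=cv2.INTER_CUBIC)
b=cv2.resize(T['pixels'][155:240,205:272,::-1],(315,400),interpolation=cv2.INTER_CUBIC)
cv2.imwrite('pics/c9.png',np.hstack([a,b]))
print(telemetry.get_state()['force'])
E
```

```text
t: 23.92
eef_pos: [0.5335, 0.0126, 0.085]
ee_rot: [-3.141, 0.003, -2.487]
force: [0.4, 1.3, 0.0]
width: 0.0199
t: 24.8
eef_pos: [0.4422, 0.0126, 0.2271]
ee_rot: [-3.14, 0.007, -2.486]
force: [0.3, 0.2, 0.4]
width: 0.0198
[-0.3263953  -0.18622538  1.25996993]
```

View pics/c9.png

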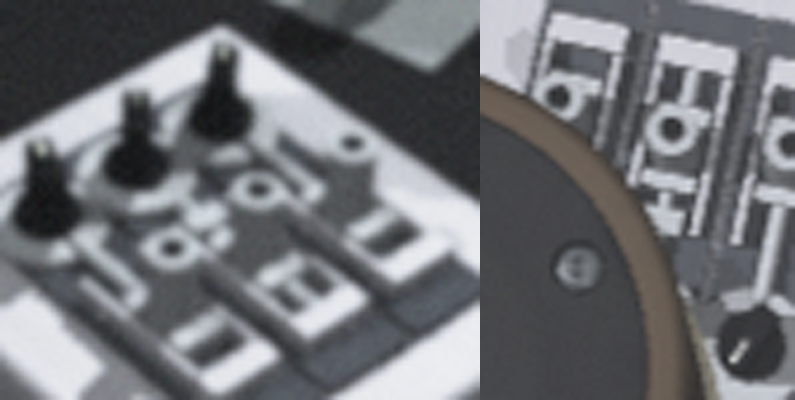

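The crops show the bush upright against its stop. I've used all 12 views, so I'll check the jaw's travel numerically. I'll move the arm aside and compare brightness profiles along the station axis before and after.

```bash
python3 -m inch '0.23 0 5 2 0 0 0;0.23 0 10 2 0 0 0;0.23 0 15 2 0 0 0;0.23 0 20 2 0 0 0;0.23 0 25 2 0 0 0;0.23 0 30 2 0 0 0;0.23 0 30 2 0 0 0'
python3 - <<'E'
from h import *
F=grab_frame('top'); now=F['pixels'].mean(2).astype(np.float32)
t0=cv2.imread('pics/t0.png'); old=cv2.resize(t0,(560,420),interpolation=cv2.INTER_AREA).mean(2).astype(np.float32)
yaw=-.1735; c,s=np.cos(yaw),np.sin(yaw); o=np.array([.6095-.0155*c,-.0022-.0155*s,.06])
# top-camera station estimate (camera bias kept)
for nm,o in(('felt',o),('cam',np.array([.5929,-.0012,.06]))):
  for y in(-.010,.010):
    xs=np.arange(-.03,.05,.002)
    P=np.array([proj(F,o+[c*x-s*y,s*x+c*y,.0195]) for x in xs],np.float32)
    g=lambda im:cv2.remap(im,P[:,0][None],P[:,1][None],cv2.INTER_LINEAR)[0].round().astype(int)
    print(nm,y); print(' mm',(xs*1000).round().astype(int).tolist()); print(' old',g(old).tolist()); print(' now',g(now).tolist())
for n in('knob_a','jaw','bush','jaw_face'): print(n,[(np.round(r['location'],1),round(r['p'],2)) for r in pinpoint('top',n)][:4])
E
```

```text
t: 25.78
eef_pos: [0.4447, 0.3161, 0.2452]
ee_rot: [-3.139, 0.004, -2.484]
force: [-0.8, -1.1, -0.6]
width: 0.0202
felt -0.01
 mm [-30, -28, -26, -24, -22, -20, -18, -16, -14, -12, -10, -8, -6, -4, -2, 0, 2, 4, 6, 8, 10, 12, 14, 16, 18, 20, 22, 24, 26, 28, 30, 32, 34, 36, 38, 40, 42, 44, 46, 48]
 old [145, 148, 142, 134, 127, 97, 81, 80, 80, 88, 123, 185, 198, 187, 144, 110, 97, 97, 99, 98, 96, 97, 99, 102, 102, 101, 100, 99, 101, 102, 102, 118, 158, 190, 190, 187, 158, 113, 80, 74]
 now [89, 85, 81, 83, 87, 94, 134, 141, 139, 140, 144, 139, 99, 80, 78, 89, 148, 200, 195, 190, 117, 87, 86, 88, 88, 88, 85, 85, 81, 86, 97, 109, 130, 190, 192, 193, 162, 112, 79, 75]
felt 0.01
 mm [-30, -28, -26, -24, -22, -20, -18, -16, -14, -12, -10, -8, -6, -4, -2, 0, 2, 4, 6, 8, 10, 12, 14, 16, 18, 20, 22, 24, 26, 28, 30, 32, 34, 36, 38, 40, 42, 44, 46, 48]
 old [155, 153, 154, 149, 128, 106, 87, 78, 76, 83, 112, 179, 198, 192, 153, 101, 72, 74, 76, 77, 77, 75, 75, 75, 76, 77, 76, 77, 77, 77, 81, 101, 167, 196, 200, 193, 166, 110, 71, 72]
 now [94, 98, 100, 102, 101, 117, 134, 142, 141, 142, 151, 125
[... 778 characters left out ...]
, 12, 14, 16, 18, 20, 22, 24, 26, 28, 30, 32, 34, 36, 38, 40, 42, 44, 46, 48]
 old [184, 188, 188, 184, 169, 129, 99, 83, 77, 78, 95, 140, 189, 204, 192, 131, 87, 74, 78, 78, 77, 77, 76, 77, 77, 77, 77, 77, 78, 77, 77, 88, 127, 188, 205, 206, 199, 150, 98, 74]
 now [93, 97, 100, 101, 100, 107, 150, 179, 183, 181, 185, 176, 132, 83, 71, 80, 114, 167, 197, 197, 173, 114, 105, 108, 124, 158, 190, 198, 170, 124, 98, 84, 84, 108, 183, 197, 191, 142, 91, 71]
knob_a [(array([263.9, 229.2]), 0.44)]
jaw [(array([245.2, 192.8]), 0.42)]
bush [(array([431.2, 233.9]), 0.76), (array([389.5, 279.7]), 0.65), (array([365., 283.]), 0.64), (array([246.7, 186.4]), 0.49)]
jaw_face [(array([246.4, 192.7]), 0.44)]
```

```bash
python3 - <<'E'
from h import *
F=grab_frame('top'); now=F['pixels'].mean(2).astype(np.float32)
old=cv2.resize(cv2.imread('pics/t0.png'),(560,420),interpolation=cv2.INTER_AREA).mean(2).astype(np.float32)
ax=np.array([.5335,.0129])-np.array([.0012,.0015])  # top camera bias (felt minus top-only fit)
for b in((.5335,.0129),tuple(ax)):
  for nm,im in(('old',old),('now',now)):
    best=[]
    for th in np.radians(np.arange(0,360,2)):
        v=[]
        for r in np.arange(.005,.0155,.001):
            p=proj(F,[b[0]+r*np.cos(th),b[1]+r*np.sin(th),.11]).astype(np.float32); v.append(cv2.remap(im,p[:1].reshape(1,1),p[1:].reshape(1,1),cv2.INTER_LINEAR)[0,0])
        best.append(np.mean(v))
    best=np.array(best); a=np.arange(0,360,2)
    loc=[(int(a[i]),int(best[i])) for i in range(180) if best[i]==max(best[(i+np.arange(-6,7))%180])]
    print(b,nm,loc)
E
```

```text
(0.5335, 0.0129) old [(26, 112), (108, 89), (176, 144), (310, 76)]
(0.5335, 0.0129) now [(18, 120), (138, 155), (218, 54)]
(np.float64(0.5323), np.float64(0.0114)) old [(30, 97), (102, 80), (164, 141), (232, 59), (316, 78), (346, 69)]
(np.float64(0.5323), np.float64(0.0114)) now [(12, 104), (126, 158), (220, 53), (310, 68)]
```

All the checks are consistent with about 7.5 to 12 N, so I'm handing in.

```bash
python3 -c "
from station import arm; print(arm.job_done())"
```

```text
the job is handed in; nothing more can be done
None
```

The bush is clamped in the middle (empty) station at an estimated 7.5 to 12 N, and I handed the job in at about 26 s of the 72 s allowed. There is no direct force reading on the jaw, and the hand-in reports no verdict.

**What I did**
- I picked the small grey bush off the cork mat and lowered it into the middle nest. By touch I found the walls, the open jaw and the back stop, whose face is at about x = 35 mm. Then I set the bush down and let go.
- I pinched knob_a once and turned it clockwise 42.6° at the gripper, then released and moved clear.

**Last checks**
- **Seating:** Top-view brightness profiles show the jaw advanced about 11 mm. The jaw-to-stop gap is now about 24 mm, the bush's diameter, and the bush stands upright.
- **Clamp force:** The three estimates disagree somewhat:
  - The torque rise, from 0.33 to about 0.52 Nm while turning, gives about 10.5 N.
  - The felt stop position with the gripper angle gives at most about 12.6 N, or about 11 N if the bar slipped slightly in the grip.
  - The knob's marker in the top picture turned about 38° ± 3°, which gives about 7.5 ± 3 N.
- **Neighbours, jar and cup:** I saw no sign of contact with the neighbouring knobs in the forces or pictures. I did not measure the final positions of the neighbouring knobs, the jar or the cup.
- **Camera mismatch:** The two camera views put the station about 5 mm apart in x, and touch put the nest centreline about 2 mm off the combined fit. I used the touched values.

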